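Weigh the standard from behind the reagent bottles

ROBOT

A 6-joint arm with a two-finger parallel gripper is mounted at the origin on the work surface. World frame = base frame: x ahead of the robot, y to its left, z up, the work surface at z = 0. Lengths are in mm, angles in rad, forces in N, time in s.
With the tool pointing down it reaches from about 350 to 975 mm from the base axis. Payload 7.1 kg.
Tool frame: the origin (TCP) lies midway between the tips of the shut fingers; the grasp point (between the pads) lies 19 mm behind it (ctrl.tcp_to_grasp is the distance from the TCP to the grasp point, in mm); z points along the fingers, y is the line along which they close (so a half turn about z gives the same grasp; the last joint's range is limited). The gripper opens to 88 mm and grips with 3 to 60 N. Pads are 20 mm wide; open, the fingers measure 115 mm over their backs; the gripper's body (75 mm by 178 mm) begins 61 mm behind the grasp point.
Start: joints at [1.154, 0.423, 1.63, -0, 1.089, -0.019], TCP at [242.087, 576.193, 188.675] pointing down, gripper open.
Joint ranges: [-3, 3], [-0.9, 2.11], [0.09, 2.58], [-1.31, 4.45], [0.11, 2.69], [-2.54, 2.54]. Speed limits (rad/s): [2.39, 2.39, 3.01, 3.14, 3.14, 3.14].

INTERFACE

Orientations are given as a rotation vector (axis times angle).
In Python, from workcell import get_obs, cams, ticket, boxes_of, ctrl gives the robot as it stands.
- The arm moves only by the shell command python3 -m creep 'ROWS' [OPENING]. ROWS is JSON, one flat list of numbers, 4 for each row, row after row: the shift along the world's x, y, z in m, then the turn about the world's z in rad. In form: [tx, ty, tz, spin, tx, ty, tz, spin, ...]. A call has 1 to 10 rows; each row is the pose to reach, as a shift and turn from the pose commanded when the call began; what a row does not reach only later rows make up. A row lasts 1/12 s, in which the tool goes at most 41.7 mm and 7.16 degrees, less where a joint would pass 70% of its speed; a pose out of reach is approached as far as the arm can. A call with a gripper value outside its range is refused whole. OPENING is the opening, from 0 (shut) to 1 (fully open), set as the call begins (- or left out, the last holds). The fingers move at their own pace and stop on an object; the grip force is fixed at half the most. Time passes only in rows, so rows that repeat a pose let the fingers close. It gives the time, the measured TCP pose, the force, the opening and the grip force at its end, in the units of the state.
- get_obs(): the state, without advancing time (a new reading comes with each control period).
- cams.get_image(name): name is "scene" or "side" or "wrist"; returns (picture, depth): 420x560x3 uint8, red, green, blue; 420x560 float32, mm along the optical axis (not along the pixel's ray), 0 where there is no reading.
- cams.get_calibration(name): a dict with "mtx" (3x3 intrinsics, pixels), "D" ([k1, k2, p1, p2, k3] as OpenCV has them; the pictures are not rectified), "R" (3x3) and "t" (3): a world point X has camera coordinates R X + t; the wrist camera has in their place "mount" (4x4, takes a point from camera to tool coordinates, whose origin is the TCP and whose axes are the flange's). Camera axes: x right, y down, z forward; pixel columns grow to the right and rows downward; lengths in mm; the calibration is good to about 2 mm. A picture is of the moment at which its call begins: read the wrist's pose just before it. get_calibration takes no time and is no camera call.
- ticket.close_job(): hands the job in; it is judged then, once.
Trained networks look in the newest picture that a camera, given by its name, has taken for a name from the list of things; names that differ only in an ending like _2 or _b are one class to them, and where a whole thing is asked for, a point or a joint stands for the part that bears it (a point fixed in the world has none). Each returns a list of dicts, best first, with "score" (0 to 1); they miss things now and then, are a little off and sometimes report something else, mostly with a low value. They report only what shows in the picture. A call takes as long as a camera call.
- boxes_of(camera, target): "centre" ([column, row] in pixels, amid what is visible of it).
The state is a dict: "t": time; "qpos": joint angles; "qvel": joint speeds; "joint_torque": joint torques, N m; "ee_pos": TCP position; "orientation": TCP orientation; "ft_force": force on the tool from outside, world axes, zero at the start; "moment": the same for the moment, N m; "width": finger opening in mm; "grasp_force": force on a finger pad.
Only numpy, scipy, OpenCV 4.12 (cv2) and the standard library are available. Lean on these libraries where they do the work, as an engineer would, in place of code of your own. Each camera call takes 0.05 s, during which the arm holds its last target. There are 200 camera calls.

TASK

The green-lidded jar of standard stands boxed in behind the three reagent bottles: first move all three bottles out and stand them in the grey-blue side tray, then set the jar on the middle of the balance pan. When the jar is on the pan, put each bottle back in the saucer of its cap's colour. Set everything down upright and gently, do not drop or tip anything, and leave the wash bottle alone.

Things in the scene. Friction and masses are not known exactly. Their poses are not given: they have to be found in the camera images.
- bottle_yellow: amber glass reagent bottle with a white label and a YELLOW screw cap: body 50 mm in diameter up to 78 mm, shoulder, neck 26 mm in diameter from 96 mm, cap 34 mm in diameter from 102 mm to the top at 126 mm. 0.15 to 0.3 kg. Origin at the centre of its underside, z up its axis. It starts upright in the yellow saucer; grip it by the cap from above.
- bottle_blue: white plastic reagent bottle with a pale blue label and a BLUE screw cap: body 50 mm in diameter up to 78 mm, shoulder, neck 26 mm in diameter from 96 mm, cap 34 mm in diameter from 102 mm to the top at 126 mm. 0.15 to 0.3 kg. Origin at the centre of its underside, z up its axis. It starts upright in the blue saucer; grip it by the cap from above.
- bottle_red: amber glass reagent bottle with a white label and a RED screw cap: body 50 mm in diameter up to 78 mm, shoulder, neck 26 mm in diameter from 96 mm, cap 34 mm in diameter from 102 mm to the top at 126 mm. 0.15 to 0.3 kg. Origin at the centre of its underside, z up its axis. It starts upright in the red saucer; grip it by the cap from above.
- jar: short amber glass jar with a GREEN lid, 43 mm in diameter, 52 mm high, lid from 36 mm up; 0.1 to 0.15 kg. Origin at the centre of its underside. It starts on the cream station base, 12 mm above the bench, the bottles' axes 62 mm from its own at front and sides. The station's back wall, along world y, stands 62 mm beyond it (+x), top 72 mm above the bench.
- saucer_yellow: YELLOW round drip saucer fixed on the station's base, home of the bottle with the yellow cap: 74 mm outer and 68 mm inner diameter, rim 8 mm high, floor 3 mm thick. Origin at the centre of its underside, 12 mm above the bench (a bottle in it stands 15 mm above the bench); z up. Saucers lie 75 to 120 mm apart; which colour is where varies.
- saucer_blue: BLUE round drip saucer fixed on the station's base, home of the bottle with the blue cap: 74 mm outer and 68 mm inner diameter, rim 8 mm high, floor 3 mm thick. Origin at the centre of its underside, 12 mm above the bench (a bottle in it stands 15 mm above the bench); z up. Saucers lie 75 to 120 mm apart; which colour is where varies.
- saucer_red: RED round drip saucer fixed on the station's base, home of the bottle with the red cap: 74 mm outer and 68 mm inner diameter, rim 8 mm high, floor 3 mm thick. Origin at the centre of its underside, 12 mm above the bench (a bottle in it stands 15 mm above the bench); z up. Saucers lie 75 to 120 mm apart; which colour is where varies.
- tray: empty grey-blue side tray fixed on the bench, 120 mm (its x) by 250 mm (its y), rim 18 mm high, walls 4 mm and floor 4 mm thick; room for the three bottles in a row along its y, 78 mm apart. Origin at the centre of its underside, on the bench.
- balance: compact cream laboratory balance fixed on the bench with a round steel pan, 120 mm in diameter, flat top 52 mm above the bench. Origin on the bench directly under the pan's centre; its x axis points from the blue display strip to the pan, the body being 160 mm wide and reaching from 130 mm before to 75 mm behind the pan's centre, 43 mm high.
- wash_bottle: bystander: whitish squeeze wash bottle with a bent spout, 60 mm in diameter, 168 mm high, standing on the bench beyond the work. Origin at the centre of its underside. Leave it alone.

How it is judged:
By the outcome, as a careful person would: the job done as asked, in the order asked, and still so for the second after the job is handed in, with the robot touching nothing.
It also fails if it takes over 134 s, if anything falls off the work surface, if the arm or the gripper's body presses on something with over 40 N, if the wrist force passes 120 N, or if a joint passes its speed limit or range.

## Working session

There is one attempt and no reset: what is moved stays moved. The work goes in short steps, Python scripts to look and compute and a shell command to move; the robot and the scene stay as the last step left them, time stands still between calls to the robot, and variables do not carry over. Pictures are saved under pics/ and viewed, at most 14 in all, crops included, and the job is handed in when it is done.

```bash
mkdir -p pics
cat > h.py <<'E'
import numpy as np, cv2
from workcell import get_obs, cams, ticket, boxes_of, ctrl
from scipy.spatial.transform import Rotation as Ro
def cal(name,obs=None):
    c=cams.get_calibration(name);K=np.array(c["mtx"],float);D=np.array(c["D"],float)
    if "R" in c: return K,D,np.array(c["R"],float),np.array(c["t"],float).reshape(3)
    M=np.array(c["mount"],float);o=obs
    T=np.eye(4);T[:3,:3]=Ro.from_rotvec(o["orientation"]).as_matrix();T[:3,3]=o["ee_pos"]
    W=np.linalg.inv(T@M);return K,D,W[:3,:3],W[:3,3]
def ray(C,px):
    K,D,R,t=C;p=cv2.undistortPoints(np.array([[px]],float),K,D)[0,0]
    d=R.T@np.array([p[0],p[1],1.]);return -R.T@t,d   # d scaled per unit depth
def atz(C,px,z):
    o,d=ray(C,px);return o+d*(z-o[2])/d[2]
def tri(c1,p1,c2,p2):
    o1,d1=ray(c1,p1);o2,d2=ray(c2,p2)
    s=np.linalg.lstsq(np.c_[d1,-d2],o2-o1,rcond=None)[0]
    a=o1+s[0]*d1;b=o2+s[1]*d2;return (a+b)/2,np.linalg.norm(a-b)
def dep(C,px,dm):
    o,d=ray(C,px);u,v=int(round(px[0])),int(round(px[1]))
    w=dm[max(v-2,0):v+3,max(u-2,0):u+3];w=w[w>0];return o+d*np.median(w) if len(w) else None
E
python3 - <<'E'
from h import *
np.set_printoptions(precision=1,suppress=True)
o=get_obs();print(o["t"],o["ee_pos"],o["orientation"],o["width"],ctrl.tcp_to_grasp)
for n in("scene","side","wrist"):
    o=get_obs();im,d=cams.get_image(n);cv2.imwrite(f"pics/{n}0.png",im[:,:,::-1]);C=cal(n,o)
    for k in("bottle_yellow","bottle_blue","bottle_red","jar","saucer_yellow","saucer_blue","saucer_red","tray","balance","wash_bottle"):
        for b in boxes_of(n,k)[:2]: print(n,k,round(b["score"],2),np.array(b["centre"]),dep(C,b["centre"],d))
print(get_obs()["t"])
E
```

```text
0.0 [241.9 575.6 187.9] [-0.6 -3.1  0. ] 87.66925116081629 18.700000000000003
scene bottle_yellow 0.86 [164.2 245.9] [ 512.1 -261.8   91.5]
scene bottle_blue 0.71 [131.5 242.2] [ 462.7 -299.8  106.6]
scene bottle_blue 0.56 [131.3 309.9] [ 516.7 -379.8   17.3]
scene bottle_red 0.95 [123.4 281.5] [ 514.7 -379.7   94.6]
scene jar 0.96 [153.2 279.2] [ 527.1 -319.3   55.3]
scene saucer_yellow 0.56 [178.6 270.5] [ 526.2 -246.7   18. ]
scene saucer_yellow 0.24 [166.4 245.4] [ 515.2 -258.7   91.9]
scene saucer_blue 0.19 [248.8 201.4] [544.4  -8.   51.6]
scene saucer_red 0.55 [132.6 308.4] [ 517.6 -376.6   19.2]
scene tray 0.87 [296.6 148.4] [485.8 325.4   3.7]
scene balance 0.77 [247.  204.1] [547.1 -19.6  52.4]
scene wash_bottle 0.79 [283.3 285.2] [ 768.5 -231.7   94.1]
side bottle_yellow 0.81 [326. 268.] [ 483.6 -254.2  110.5]
side bottle_yellow 0.35 [251.2 230.9] [494.1  -7.   49.2]
side bottle_blue 0.62 [332.2 299.3] [ 431.6 -312.8  105.5]
side bottle_blue 0.52 [350.3 295. ] [ 495.8 -315.7   59.8]
side bottle_red 0.95 [371.7 304.7] [ 478.7 -376.8   99.3]
side bottle_red 0.33 [361.9 330.8] [ 466.5 -374.1   15.6]
side jar 0.73 [351.7 293.3] [ 499.2 -316.5   63.2]
side saucer_yellow 0.4 [308.6 288.9] [ 474.1 -217.8   16.1]
side saucer_blue 0.78 [335.5 327.9] [ 434.4 -328.    15.2]
side saucer_red 0.64 [363.2 331. ] [ 468.6 -376.1   14.6]
side tray 0.94 [179.7 189. ] [501.3 322.    3.3]
side balance 0.63 [252.6 229.9] [497.8  -8.4  51. ]
side wash_bottle 0.82 [376.7 212. ] [ 733.2 -219.5   85.7]
side wash_bottle 0.29 [362.4 326.7] [ 472.4 -370.3   20.7]
wrist tray 0.75 [217.7 366.5] [471.1 373.6   5.7]
1.65
```

View images.

View pics/scene0.png

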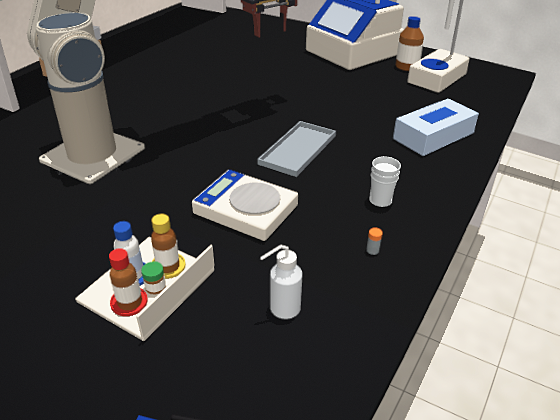

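View pics/side0.png

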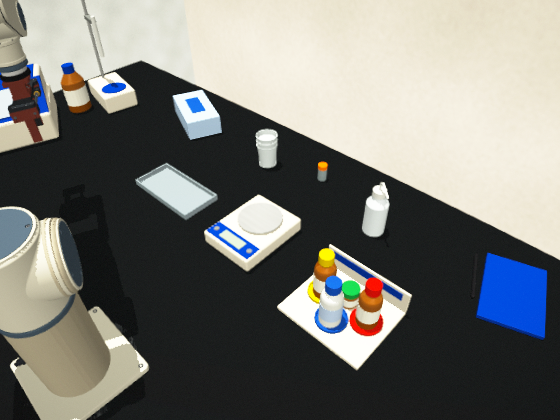

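```bash
cat >> h.py <<'E'
HUE={"yellow":(22,36),"blue":(105,128),"red":(173,184),"green":(45,85)}
def mask(im,c,box=None):
    h=cv2.cvtColor(im,cv2.COLOR_RGB2HSV).astype(int);lo,hi=HUE[c]
    H=h[:,:,0]; 
    if c=="red": H=np.where(H<8,H+180,H); hi=188
    m=(H>=lo)&(H<=hi)&(h[:,:,1]>140)&(h[:,:,2]>50)
    if box: 
        b=np.zeros_like(m);x0,y0,x1,y1=box;b[y0:y1,x0:x1]=1;m&=b
    return m
def cloud(C,d,m):
    K,D,R,t=C;v,u=np.nonzero(m&(d>0));p=cv2.undistortPoints(np.stack([u,v],1).astype(float)[:,None],K,D)[:,0]
    z=d[v,u];return (np.c_[p*z[:,None],z]-t)@R   # R^T(x-t)
E
python3 - <<'E'
from h import *
np.set_printoptions(precision=1,suppress=True)
B={"scene":(70,200,220,345),"side":(270,235,415,365)}
cc={}
for n in("scene","side"):
    im,d=cams.get_image(n);C=cal(n)
    for c in HUE:
        m=mask(im,c,B[n]);P=cloud(C,d,m)
        # cap: high points
        zz=P[:,2];lo=45 if c=="green" else 112;hi=80 if c=="green" else 150
        q=P[(zz>lo)&(zz<hi)];top=q[q[:,2]>np.percentile(q[:,2],95)-5]
        print(n,c,"top z",np.percentile(q[:,2],95),"mid of top",(top.min(0)+top.max(0))/2,top.max(0)-top.min(0),len(q))
        v,u=np.nonzero(m&(d>0));s=(zz>lo)&(zz<hi);cc[n,c]=((u[s].min()+u[s].max())/2,(v[s].min()+v[s].max())/2)
        s=P[(zz<30)&(zz>5)]
        if len(s)>10: print("   saucer",(s.min(0)+s.max(0))/2,s.max(0)-s.min(0))
    A=cloud(C,d,np.ones(d.shape,bool))
    t=A[(A[:,2]>10)&(A[:,2]<26)&(abs(A[:,0]-490)<160)&(abs(A[:,1]-325)<180)]
    print(n,"tray rim",len(t),cv2.minAreaRect(t[:,:2].astype(np.float32)),"floor",np.median(A[(abs(A[:,0]-490)<30)&(abs(A[:,1]-325)<40)][:,2]))
    p=A[(A[:,2]>48)&(A[:,2]<58)&(abs(A[:,0]-550)<110)&(abs(A[:,1]+10)<110)]
    print(n,"pan",len(p),cv2.minAreaRect(p[:,:2].astype(np.float32)),cv2.minEnclosingCircle(p[:,:2].astype(np.float32)),np.median(p[:,2]))
    w=A[(A[:,2]>60)&(A[:,2]<78)&(abs(A[:,0]-580)<40)&(abs(A[:,1]+315)<120)]
    print(n,"wall",len(w),cv2.minAreaRect(w[:,:2].astype(np.float32)))
for c in HUE: print(c,tri(cal("scene"),cc["scene",c],cal("side"),cc["side",c]))
o=get_obs();print(Ro.from_rotvec(o["orientation"]).as_matrix(),o["t"])
E
```

```text
scene yellow top z 142.62651237434247 mid of top [ 495.4 -246.2  141. ] [32.8 33.7  6.5] 277
   saucer [ 494.9 -241.5   17.4] [73.2 67.7 13.8]
scene blue top z 142.75478425862343 mid of top [ 446.9 -303.2  141. ] [32.9 33.5  6.3] 281
   saucer [ 467.  -294.9   18.1] [39.1 49.5 11.4]
scene red top z 143.85107623235362 mid of top [ 497.2 -364.9  142. ] [34.5 32.4  5.9] 343
   saucer [ 498.2 -365.2   18.7] [73.6 73.  16.2]
scene green top z 67.08083506619795 mid of top [ 513.7 -306.8   65.3] [42.7 41.   6.5] 328
scene tray rim 581 ((489.6783142089844, 326.9892272949219), (124.36507415771484, 259.86376953125), 1.5160962343215942) floor 4.672739620204224
scene pan 1252 ((524.0963745117188, 9.996238708496094), (164.99053955078125, 121.2905502319336), 11.269373893737793) ((519.0887451171875, 9.640016555786133), 87.6731948852539) 52.35384653687512
scene wall 627 ((576.3323974609375, -306.38177490234375), (220.87818908691406, 9.648515701293945), 89.80410766601562)
side yellow top z 142.3507527797605 mid of top [ 492.8 -244.6  140.5] [33.3 34.6  6.2] 261
   saucer [ 475.9 -234.3   16.6] [39.8 
[... 477 characters left out ...]
, 1.5350470542907715) floor 2.2369866108712895
side pan 1121 ((525.7777709960938, 16.464500427246094), (127.26585388183594, 159.7613525390625), 86.90866088867188) ((522.5942993164062, 16.63641929626465), 99.65392303466797) 52.01841328037502
side wall 470 ((573.834716796875, -305.9241638183594), (220.2997589111328, 10.818436622619629), 89.9080810546875)
yellow (array([ 494. , -244.4,  129.3]), np.float64(0.45675478986492213))
blue (array([ 444.5, -302.3,  128.9]), np.float64(0.2885787000906463))
red (array([ 495.4, -364.3,  128.8]), np.float64(0.9968578794530858))
green (array([ 510.4, -305.1,   55.7]), np.float64(2.412442043312207))
[[-0.9  0.4  0. ]
 [ 0.4  0.9 -0. ]
 [-0.  -0.  -1. ]] 1.75
```

View pics/wrist0.png

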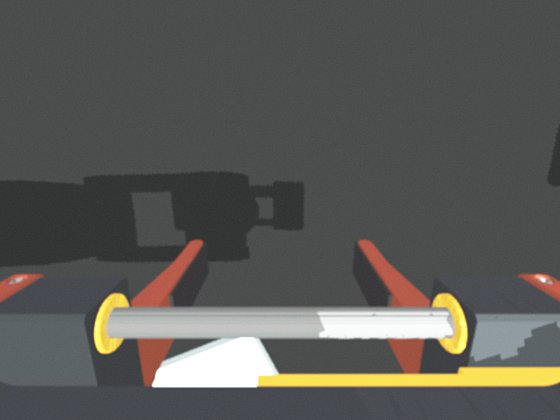

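```bash
R='0.252,-0.82,0,0.398'; python3 -m creep '[0.03,-0.08,0,0.1,0.06,-0.16,0,0.2,0.08,-0.24,0,0.3,0.1,-0.32,0,0.398,0.12,-0.40,0,0.398,0.14,-0.44,0,0.398,0.16,-0.48,0,0.398,0.17,-0.52,0,0.398,0.18,-0.56,0,0.398,0.19,-0.60,0,0.398]' 0.65
```

```text
t: 2.58
ee_pos: [370.4, 178.1, 189.0]
orientation: [-0.001, 3.141, 0.001]
ft_force: [0.8, -0.2, 0.3]
width: 57.1
grasp_force: 0.0
```

```bash
python3 -m creep '[0.012,-0.04,0,0,0.024,-0.08,0,0,0.036,-0.12,0,0,0.048,-0.16,0,0,0.06,-0.20,0,0,0.072,-0.24,0,0,0.084,-0.28,0,0,0.096,-0.32,0,0,0.108,-0.36,0,0,0.12,-0.39,0,0]'; python3 -m creep '[0.004,-0.02,0,0,0.004,-0.02,0,0,0.004,-0.02,0,0]'
python3 - <<'E'
from h import *
np.set_printoptions(precision=1,suppress=True)
o=get_obs();im,d=cams.get_image("wrist");cv2.imwrite("pics/w1.png",im[:,:,::-1]);C=cal("wrist",o);print(o["ee_pos"])
for c in HUE:
    m=mask(im,c);P=cloud(C,d,m);q=P[(P[:,2]>50)&(P[:,2]<155)]
    if len(q)>30:
        top=q[q[:,2]>np.percentile(q[:,2],95)-4];print(c,len(q),(top.min(0)+top.max(0))/2,top.max(0)-top.min(0))
E
```

```text
t: 3.42
ee_pos: [490.4, -213.3, 188.9]
orientation: [0.002, 3.141, -0.001]
ft_force: [0.4, 0.4, -0.1]
width: 57.3
grasp_force: 0.0
t: 3.67
ee_pos: [493.8, -230.8, 188.4]
orientation: [-0.003, -3.141, -0.001]
ft_force: [-0.5, 0.5, -0.2]
width: 57.2
grasp_force: 0.0
[ 493.8 -230.8  188.4]
yellow 1225 [ 493.9 -243.9  141.7] [32.1 32.4  5. ]
blue 2013 [ 445.6 -300.5  141.7] [32. 33.  5.]
red 1474 [ 496.6 -362.2  141.9] [33.1 33.4  5.5]
green 1028 [ 511.1 -302.9   65. ] [40.4 40.8  5.1]
```

View pics/w1.png

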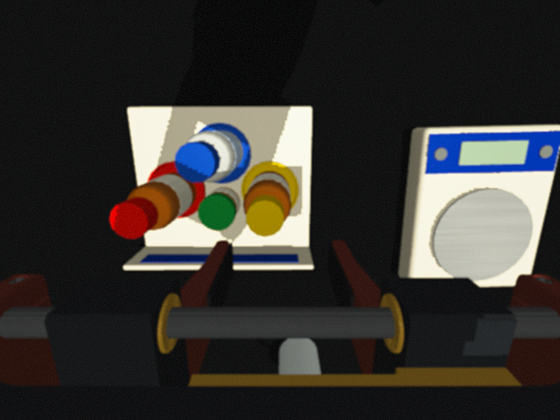

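```bash
python3 -m creep '[0,-0.013,0,0,0,-0.0135,-0.02,0,0,-0.0135,-0.045,0,0,-0.0135,-0.065,0,0,-0.0135,-0.077,0,0,-0.0135,-0.077,0]'; python3 -m creep '[0,0,0,0,0,0,0,0,0,0,0,0,0,0,0,0,0,0,0,0,0,0,0,0]' 0
python3 - <<'E'
from h import *
np.set_printoptions(precision=1,suppress=True)
C=cal("wrist",{"ee_pos":[493.8,-230.8,188.4],"orientation":[-0.003,-3.141,-0.001]})
im=cv2.imread("pics/w1.png")[:,:,::-1]
h=cv2.cvtColor(np.ascontiguousarray(im),cv2.COLOR_RGB2GRAY)
m=np.zeros_like(h);m[180:285,425:540]=((h[180:285,425:540]>120)&(h[180:285,425:540]<222))*255
m=cv2.morphologyEx(m,cv2.MORPH_OPEN,np.ones((5,5)))
c=max(cv2.findContours(m,0,2)[0],key=cv2.contourArea);print(cv2.boundingRect(c))
w=np.array([atz(C,p[0],52) for p in c])[:,:2].astype(np.float32);print("pan wrist",cv2.fitEllipse(w),cv2.minEnclosingCircle(w))
E
```

```text
t: 4.22
ee_pos: [492.4, -242.3, 109.5]
orientation: [0.002, -3.138, -0.003]
ft_force: [0.1, 0.2, 0.1]
width: 57.5
grasp_force: 0.0
t: 4.72
ee_pos: [494.4, -243.8, 112.2]
orientation: [-0.0, 3.141, -0.001]
ft_force: [-0.4, -0.2, 0.5]
width: 20.3
grasp_force: 0.0
(429, 188, 104, 93)
pan wrist ((544.2796020507812, 13.547953605651855), (118.75240325927734, 123.00679779052734), 156.8142852783203) ((543.4064331054688, 13.420217514038086), 62.708717346191406)
```

Run:
```python
from h import *
o=get_obs();print(o["width"],o["grasp_force"],o["ee_pos"])
a,_=cams.get_image("side");b,_=cams.get_image("wrist");
crop=cv2.resize(a[200:380,260:440],(420,420));cv2.imwrite("pics/s2.png",np.hstack([crop,cv2.resize(b,(380,420))])[:,:,::-1]);o=get_obs();print(o["width"],o["grasp_force"],o["ee_pos"])
```

```text
20.31935221377549 0.0 [ 494.3500063  -243.79489267  112.2364751 ]
12.50735316586071 0.0 [ 494.15495475 -243.74296362  111.9471924 ]
```

View pics/s2.png

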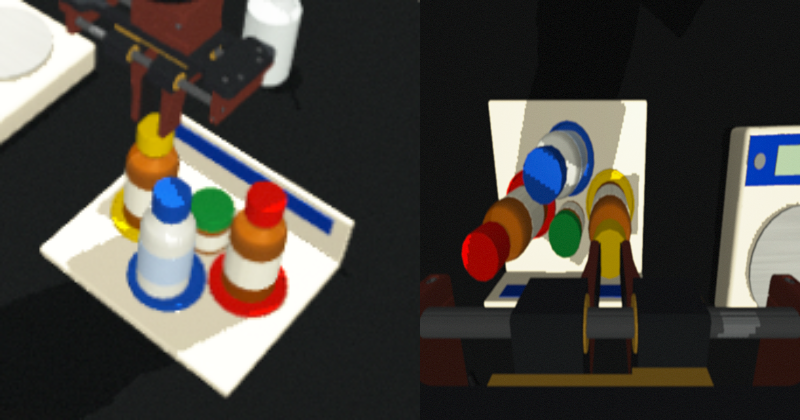

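Run:
```python
from h import *
np.set_printoptions(precision=1,suppress=True)
o=get_obs();print(o["ee_pos"],o["width"])
for n in("scene","side"):
    im,d=cams.get_image(n);C=cal(n);K,D,R,t=C
    print(n,"TCP px",cv2.projectPoints(np.array([o["ee_pos"]]),cv2.Rodrigues(R)[0],t,K,D)[0].ravel())
    h=cv2.cvtColor(im,cv2.COLOR_RGB2HSV).astype(int)
    m=((h[:,:,0]<8)|(h[:,:,0]>174))&(h[:,:,1]>80)&(h[:,:,2]<150)
    P=cloud(C,d,m);q=P[(abs(P[:,0]-510)<70)&(abs(P[:,1]+244)<45)&(P[:,2]>95)]
    for z in range(100,220,15):
        s=q[abs(q[:,2]-z)<7.5]
        if len(s):print(z,len(s),s.min(0),s.max(0))
im,_=cams.get_image("scene")
cv2.imwrite("pics/sc2.png",cv2.resize(im[170:330,80:240],(600,600),interpolation=cv2.INTER_CUBIC)[:,:,::-1])
```

```text
[ 494.2 -243.7  111.9] 12.50735316586071
scene TCP px [162.  229.9]
145 14 [ 482.3 -258.9  148.9] [ 505.2 -231.   152.2]
160 84 [ 482.4 -261.3  153.1] [ 509.3 -229.   167.5]
175 79 [ 485.8 -261.7  167.5] [ 508.5 -228.6  182.3]
190 94 [ 484.6 -264.2  182.8] [ 507.9 -225.4  197.4]
205 96 [ 482.8 -266.3  197.6] [ 507.4 -224.9  212.2]
side TCP px [325.4 262.3]
100 1 [ 488.  -268.4   95.2] [ 488.  -268.4   95.2]
145 13 [ 481.3 -257.6  147.3] [ 501.8 -230.9  152.3]
160 67 [ 480.6 -257.9  152.6] [ 503.2 -229.7  167.5]
175 62 [ 480.5 -259.2  168.1] [ 504.2 -230.3  182. ]
190 75 [ 479.9 -261.3  182.6] [ 503.  -227.2  197.4]
205 37 [ 479.9 -261.5  197.6] [ 494.7 -226.5  210.3]
```

View pics/sc2.png

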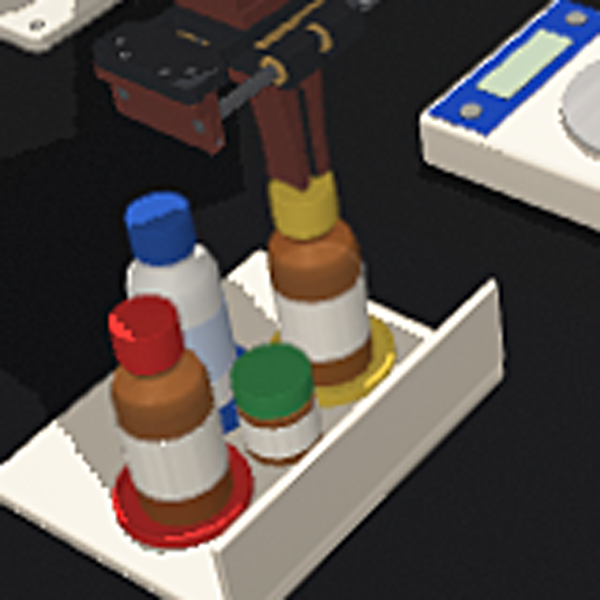

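```bash
python3 -m creep '[0,0,0.02,0,0,0,0.05,0,0,0,0.06,0,0,0,0.06,0]' 0.65;  python3 - <<'E'
from h import *
np.set_printoptions(precision=1,suppress=True)
o=get_obs();print(o["ee_pos"],o["width"])
T=np.eye(4);T[:3,:3]=Ro.from_rotvec(o["orientation"]).as_matrix();T[:3,3]=o["ee_pos"]
for n in("scene","side","wrist"):
    im,d=cams.get_image(n);C=cal(n,o)
    h=cv2.cvtColor(im,cv2.COLOR_RGB2HSV).astype(int)
    m=((h[:,:,0]<8)|(h[:,:,0]>174))&(h[:,:,1]>80)&(h[:,:,2]<150)
    P=cloud(C,d,m);q=P[(abs(P[:,0]-510)<70)&(abs(P[:,1]+244)<55)&(P[:,2]>150)]
    print(n,len(q))
    for z in range(150,240,10):
        s=q[abs(q[:,2]-z)<5]
        if len(s):print(z,len(s),s.min(0),s.max(0))
    if n=="wrist": print(np.array(cams.get_calibration(n)["mount"]))
E
```

```text
t: 5.3
ee_pos: [495.9, -244.6, 174.2]
orientation: [-0.0, 3.137, -0.004]
ft_force: [0.1, -0.6, 0.2]
width: 24.8
grasp_force: 0.0
[ 495.9 -244.6  174.2] 24.836303819063268
scene 1607
210 26 [ 481.5 -267.1  207.6] [ 508.5 -225.6  215. ]
220 66 [ 483.9 -268.   215.2] [ 509.4 -223.4  224.7]
230 69 [ 483.2 -268.9  225. ] [ 508.6 -224.1  234.9]
side 1334
210 36 [ 481.5 -267.7  206.3] [ 504.5 -220.1  214.6]
220 56 [ 481.  -268.5  215.2] [ 505.8 -219.4  224.9]
230 49 [ 480.9 -268.8  225. ] [ 502.9 -218.8  234.9]
wrist 2872
210 43 [ 483.4 -267.9  210.8] [ 485.8 -218.4  214.8]
220 198 [ 483.3 -268.2  215. ] [ 486.3 -218.5  224.8]
230 254 [ 483.3 -268.5  225. ] [ 487.4 -218.4  235. ]
[[   0.    -1.    -0.3   75.4]
 [   1.     0.     0.     0.4]
 [  -0.    -0.3    1.  -197.2]
 [   0.     0.     0.     1. ]]
```

Run:
```python
from h import *
np.set_printoptions(precision=1,suppress=True)
o=get_obs();print(o["ee_pos"],o["width"],ctrl.tcp_to_grasp)
for n in("scene","side","wrist"):
    im,d=cams.get_image(n);C=cal(n,o)
    P=cloud(C,d,np.ones(d.shape,bool));q=P[(abs(P[:,0]-495)<30)&(abs(P[:,1]+244)<60)&(P[:,2]>146)]
    print(n,np.histogram(q[:,2],bins=range(146,240,6))[0], np.sort(q[:,2])[:3])
    if n=="side": cv2.imwrite("pics/s3.png",cv2.resize(im[190:320,270:400],(500,500),interpolation=cv2.INTER_CUBIC)[:,:,::-1])
```

```text
[ 493.4 -243.3  170.6] 36.84523845926415 18.700000000000003
scene [ 0  0  0  0  0  0  0  0  0  4 54 57 53 59 59] [204.8 205.1 205.4]
side [ 0  0  0  0  0  0  0  0  0  8 42 42 43 45 42] [203.9 204.1 204.8]
wrist [  0   0   0   0   0   0   0   0   0  14 191 240 270 308 306] [204.8 204.9 205.2]
```

View pics/s3.png

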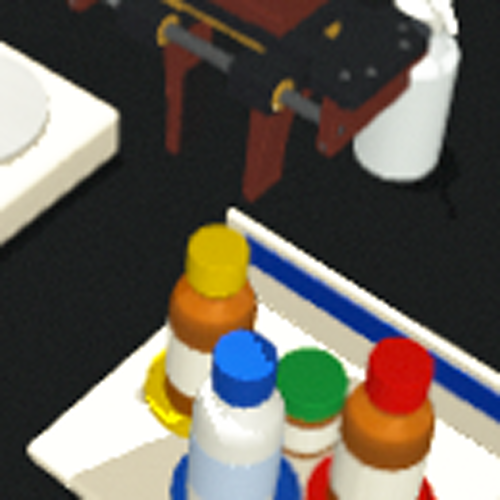

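The real fingertips sit about 34 mm above the reported TCP (three cameras agree), so I lower by that much more.

```bash
python3 -m creep '[0,0,-0.02,0,0,0,-0.055,0,0,0,-0.08,0,0,0,-0.096,0,0,0,-0.096,0]' 0.65; python3 -m creep '[0,0,0,0,0,0,0,0,0,0,0,0,0,0,0,0,0,0,0,0,0,0,0,0]' 0
```

```text
t: 6.02
ee_pos: [491.0, -242.1, 71.5]
orientation: [0.0, -3.135, -0.006]
ft_force: [-0.8, 0.8, 0.6]
width: 56.7
grasp_force: 0.0
t: 6.52
ee_pos: [495.0, -244.2, 76.9]
orientation: [-0.0, 3.139, -0.002]
ft_force: [0.1, -0.2, 5.2]
width: 33.3
grasp_force: 30.0
```

```bash
python3 -m creep '[0,0,0.008,0,0,0,0.03,0,0,0,0.06,0,0,0,0.09,0,0,0.01,0.1,0,0,0.03,0.1,0,0,0.06,0.1,0,-0.001,0.095,0.1,0,-0.001,0.13,0.1,0,-0.002,0.165,0.1,0]'; python3 -m creep '[0,0.035,0,0,0,0.07,0,0,-0.001,0.105,0,0,-0.001,0.14,0,0,-0.002,0.175,0,0,-0.002,0.21,0,0,-0.002,0.245,0,0,-0.003,0.28,0,0,-0.003,0.315,0,0,-0.004,0.35,0,0]'; python3 -m creep '[0,0.035,0,0,-0.001,0.07,0,0,-0.001,0.1,0,0,-0.002,0.12,0,0,-0.002,0.13,0,0,-0.002,0.135,0,0,-0.002,0.135,0,0]'
```

```text
t: 7.35
ee_pos: [490.9, -76.6, 175.1]
orientation: [-0.001, -3.141, -0.001]
ft_force: [0.3, 0.5, -2.3]
width: 33.5
grasp_force: 30.0
t: 8.18
ee_pos: [486.5, 273.2, 174.9]
orientation: [0.001, -3.14, 0.001]
ft_force: [0.2, -0.2, -2.8]
width: 33.6
grasp_force: 30.0
t: 8.77
ee_pos: [485.3, 406.5, 175.0]
orientation: [0.002, -3.141, 0.001]
ft_force: [-0.4, -0.1, -1.8]
width: 33.6
grasp_force: 30.0
```

```bash
python3 -m creep '[0.001,0,-0.02,0,0.001,0,-0.05,0,0.001,0,-0.08,0,0.001,0,-0.095,0,0.001,0,-0.103,0,0.001,0,-0.107,0,0.001,0,-0.109,0,0.001,0,-0.11,0,0.001,0,-0.111,0]'
python3 - <<'E'
from h import *
np.set_printoptions(precision=1,suppress=True)
for i in range(2):
    cams.get_image("scene");o=get_obs();print(o["ft_force"],o["ee_pos"])
E
```

```text
t: 9.52
ee_pos: [487.9, 406.7, 65.9]
orientation: [0.0, 3.14, 0.002]
ft_force: [0.3, 0.1, -2.5]
width: 33.5
grasp_force: 30.0
[ 0.9 -0.6 -1.5] [487.9 406.8  65.9]
[ 1.2 -0.1  0.5] [487.8 406.8  65.9]
```

```bash
python3 -m creep '[0,0,-0.001,0,0,0,-0.001,0,0,0,-0.001,0]';python3 -m creep '[0,0,-0.001,0,0,0,-0.001,0,0,0,-0.001,0]'
```

```text
t: 9.87
ee_pos: [488.1, 406.9, 65.9]
orientation: [-0.001, 3.139, 0.002]
ft_force: [-1.1, -2.5, 8.9]
width: 33.5
grasp_force: 30.0
t: 10.12
ee_pos: [488.4, 407.0, 65.8]
orientation: [-0.001, 3.139, 0.003]
ft_force: [-3.6, -3.8, 15.8]
width: 33.7
grasp_force: 30.0
```

```bash
python3 -m creep '[0,0,0.002,0,0,0,0.002,0,0,0,0.002,0,0,0,0.002,0,0,0,0.002,0,0,0,0.03,0,0,0,0.07,0,0,0,0.1,0,0,-0.02,0.115,0,-0.001,-0.06,0.115,0]' 0.65; python3 -m creep '[-0.002,-0.04,0,0,-0.004,-0.08,0,0,-0.006,-0.12,0,0,-0.008,-0.16,0,0,-0.01,-0.2,0,0,-0.012,-0.24,0,0,-0.015,-0.28,0,0,-0.018,-0.32,0,0,-0.021,-0.36,0,0,-0.024,-0.4,0,0]';python3 -m creep '[-0.002,-0.04,0,0,-0.004,-0.08,0,0,-0.006,-0.12,0,0,-0.009,-0.16,0,0,-0.012,-0.2,0,0,-0.014,-0.22,0,0,-0.016,-0.235,0,0,-0.016,-0.24,0,0,-0.016,-0.24,0,0]'
python3 - <<'E'
from h import *
np.set_printoptions(precision=1,suppress=True)
for n in("side","scene"):
    im,d=cams.get_image(n);C=cal(n);P=cloud(C,d,mask(im,"yellow"));
    q=P[(abs(P[:,1]-406)<60)&(P[:,2]>100)];q=q[q[:,2]>np.percentile(q[:,2],95)-5];print("yel in tray",(q.min(0)+q.max(0))/2,q[:,2].max())
    P=cloud(C,d,mask(im,"yellow",{"scene":(70,200,220,345),"side":(270,235,415,365)}[n]));q=P[(P[:,2]<30)&(P[:,2]>8)];print("saucer y",(q.min(0)+q.max(0))/2,q.max(0)-q.min(0))
o=get_obs();print(o["ee_pos"])
E
```

```text
t: 10.95
ee_pos: [488.8, 350.4, 182.0]
orientation: [-0.005, 3.134, 0.009]
ft_force: [1.5, -1.0, 0.6]
width: 57.0
grasp_force: 0.0
t: 11.78
ee_pos: [461.5, -55.4, 177.7]
orientation: [-0.001, 3.141, 0.0]
ft_force: [0.4, 0.0, 0.6]
width: 57.2
grasp_force: 0.0
t: 12.53
ee_pos: [445.9, -294.5, 177.4]
orientation: [-0.002, -3.141, -0.0]
ft_force: [-0.2, -0.2, -0.2]
width: 57.2
grasp_force: 0.0
yel in tray [487.4 404.5 128.7] 131.40907061386523
saucer y [ 490.2 -234.2   17.3] [67.8 49.8 13.5]
yel in tray [490.3 405.  129.2] 132.126282695525
saucer y [ 495.4 -241.8   17. ] [72.  68.9 13.6]
[ 445.9 -292.9  177.4]
```

```bash
python3 -m creep '[-0.001,-0.008,-0.01,0,-0.001,-0.008,-0.04,0,-0.001,-0.008,-0.07,0,-0.001,-0.008,-0.092,0,-0.001,-0.008,-0.102,0,-0.001,-0.008,-0.102,0]'; python3 -m creep '[0,0,0,0,0,0,0,0,0,0,0,0,0,0,0,0,0,0,0,0,0,0,0,0]' 0
```

```text
t: 13.13
ee_pos: [443.6, -300.0, 73.1]
orientation: [0.002, -3.138, -0.004]
ft_force: [-0.4, 0.3, 1.2]
width: 57.1
grasp_force: 0.0
t: 13.63
ee_pos: [445.9, -302.1, 76.9]
orientation: [-0.0, 3.14, -0.002]
ft_force: [-0.8, 1.2, 7.1]
width: 33.3
grasp_force: 30.0
```

```bash
python3 -m creep '[0,0,0.008,0,0,0,0.03,0,0,0,0.06,0,0,0,0.09,0,0,0.01,0.1,0,0.001,0.03,0.1,0,0.003,0.06,0.1,0,0.005,0.095,0.1,0,0.008,0.13,0.1,0,0.01,0.165,0.1,0]'; python3 -m creep '[0.002,0.035,0,0,0.005,0.07,0,0,0.008,0.105,0,0,0.01,0.14,0,0,0.013,0.175,0,0,0.016,0.21,0,0,0.018,0.245,0,0,0.02,0.28,0,0,0.022,0.315,0,0,0.025,0.35,0,0]'; python3 -m creep '[0.002,0.035,0,0,0.004,0.07,0,0,0.006,0.095,0,0,0.008,0.11,0,0,0.008,0.115,0,0,0.008,0.115,0,0,0.008,0.115,0,0]'
```

```text
t: 14.47
ee_pos: [454.0, -134.6, 175.1]
orientation: [-0.001, -3.141, -0.001]
ft_force: [0.8, -0.2, -1.8]
width: 33.4
grasp_force: 30.0
t: 15.3
ee_pos: [478.4, 215.1, 175.0]
orientation: [0.001, -3.14, 0.001]
ft_force: [1.2, -0.2, -2.1]
width: 33.7
grasp_force: 30.0
t: 15.88
ee_pos: [487.4, 327.1, 175.1]
orientation: [0.0, -3.14, 0.002]
ft_force: [-0.3, 0.9, -2.9]
width: 33.9
grasp_force: 30.0
```

```bash
python3 -m creep '[0,0,-0.02,0,0,0,-0.05,0,0,0,-0.08,0,0,0,-0.095,0,0,0,-0.103,0,0,0,-0.107,0,0,0,-0.109,0,0,0,-0.110,0,0,0,-0.11,0,0,0,-0.11,0]'; python3 -m creep '[0,0,-0.001,0,0,0,-0.001,0,0,0,-0.001,0]'
```

```text
t: 16.72
ee_pos: [488.7, 328.7, 66.8]
orientation: [-0.0, 3.14, 0.002]
ft_force: [-0.8, 0.5, -2.1]
width: 33.4
grasp_force: 30.0
t: 16.97
ee_pos: [488.9, 329.0, 66.0]
orientation: [-0.001, 3.14, 0.002]
ft_force: [-0.3, -0.9, 6.5]
width: 33.3
grasp_force: 30.0
```

```bash
python3 -m creep '[0,0,0.001,0,0,0,0.001,0,0,0,0.001,0,0,0,0.001,0,0,0,0.001,0,0,0,0.03,0,0,0,0.07,0,0,0,0.1,0,0,-0.02,0.114,0,0,-0.06,0.114,0]' 0.65; python3 -m creep '[0.001,-0.04,0,0,0.001,-0.08,0,0,0.001,-0.12,0,0,0.002,-0.16,0,0,0.002,-0.2,0,0,0.003,-0.24,0,0,0.003,-0.28,0,0,0.003,-0.32,0,0,0.004,-0.36,0,0,0.004,-0.4,0,0]';python3 -m creep '[0,-0.04,0,0,0.001,-0.08,0,0,0.001,-0.12,0,0,0.002,-0.16,0,0,0.002,-0.195,0,0,0.002,-0.215,0,0,0.003,-0.225,0,0,0.003,-0.228,0,0,0.003,-0.228,0,0,0.003,-0.228,0,0]'
```

```text
t: 17.8
ee_pos: [490.9, 271.8, 182.9]
orientation: [-0.006, 3.134, 0.008]
ft_force: [1.2, -0.3, 0.5]
width: 57.1
grasp_force: 0.0
t: 18.63
ee_pos: [491.8, -133.6, 178.8]
orientation: [-0.0, 3.141, -0.0]
ft_force: [1.0, 1.3, -0.1]
width: 57.1
grasp_force: 0.0
t: 19.47
ee_pos: [494.9, -358.3, 178.4]
orientation: [0.001, -3.141, -0.001]
ft_force: [-0.5, 0.1, -0.1]
width: 57.0
grasp_force: 0.0
```

```bash
python3 -m creep '[0.001,-0.005,-0.01,0,0.001,-0.005,-0.04,0,0.001,-0.005,-0.07,0,0.001,-0.005,-0.092,0,0.001,-0.005,-0.102,0,0.001,-0.005,-0.103,0]'; python3 -m creep '[0,0,0,0,0,0,0,0,0,0,0,0,0,0,0,0,0,0,0,0,0,0,0,0]' 0
```

```text
t: 19.97
ee_pos: [494.8, -362.7, 73.0]
orientation: [0.002, -3.138, -0.005]
ft_force: [-0.3, 0.0, 0.3]
width: 57.4
grasp_force: 0.0
t: 20.47
ee_pos: [496.9, -365.1, 77.1]
orientation: [-0.0, 3.14, -0.002]
ft_force: [-0.0, 2.2, 7.4]
width: 33.2
grasp_force: 30.0
```

```bash
python3 -m creep '[0,0,0.008,0,0,0,0.03,0,0,0,0.06,0,0,0,0.09,0,0,0.01,0.1,0,0,0.03,0.1,0,0,0.06,0.1,0,-0.001,0.095,0.1,0,-0.001,0.13,0.1,0,-0.001,0.165,0.1,0]'; python3 -m creep '[0,0.035,0,0,0,0.07,0,0,-0.001,0.105,0,0,-0.001,0.14,0,0,-0.001,0.175,0,0,-0.001,0.21,0,0,-0.002,0.245,0,0,-0.002,0.28,0,0,-0.003,0.315,0,0,-0.003,0.35,0,0]'; python3 -m creep '[0,0.035,0,0,-0.001,0.07,0,0,-0.001,0.087,0,0,-0.001,0.097,0,0,-0.001,0.1,0,0,-0.001,0.1,0,0,-0.001,0.1,0,0]'
```

```text
t: 21.3
ee_pos: [493.8, -197.5, 175.0]
orientation: [-0.001, -3.14, -0.001]
ft_force: [0.2, 0.2, -2.5]
width: 33.3
grasp_force: 30.0
t: 22.13
ee_pos: [490.4, 152.2, 175.1]
orientation: [0.001, -3.14, 0.001]
ft_force: [0.2, -0.0, -2.2]
width: 33.2
grasp_force: 30.0
t: 22.72
ee_pos: [490.6, 249.3, 175.3]
orientation: [-0.0, -3.141, 0.001]
ft_force: [0.8, -0.3, -2.1]
width: 33.7
grasp_force: 30.0
```

```bash
python3 -m creep '[0,0,-0.02,0,0,0,-0.05,0,0,0,-0.08,0,0,0,-0.095,0,0,0,-0.103,0,0,0,-0.107,0,0,0,-0.109,0,0,0,-0.110,0,0,0,-0.11,0,0,0,-0.11,0]'; python3 -m creep '[0,0,-0.001,0,0,0,-0.001,0,0,0,-0.001,0]'
```

```text
t: 23.55
ee_pos: [491.8, 250.6, 66.7]
orientation: [-0.0, 3.14, 0.001]
ft_force: [0.6, -0.8, -1.3]
width: 33.3
grasp_force: 30.0
t: 23.8
ee_pos: [492.1, 250.9, 66.0]
orientation: [-0.001, 3.139, 0.002]
ft_force: [-0.5, -0.4, 5.4]
width: 33.6
grasp_force: 30.0
```

```bash
python3 -m creep '[0,0,0.001,0,0,0,0.001,0,0,0,0.001,0,0,0,0.001,0,0,0,0.001,0,0,0,0.03,0,0,0,0.07,0,0,0,0.1,0,0.001,-0.02,0.114,0,0.002,-0.06,0.114,0]' 0.65; python3 -m creep '[0.001,-0.04,0,0,0.003,-0.08,0,0,0.004,-0.12,0,0,0.005,-0.16,0,0,0.006,-0.2,0,0,0.008,-0.24,0,0,0.009,-0.28,0,0,0.01,-0.32,0,0,0.011,-0.36,0,0,0.012,-0.4,0,0]' 0.9;python3 -m creep '[0.001,-0.03,0,0,0.002,-0.06,0,0,0.003,-0.08,0,0,0.004,-0.09,0,0,0.004,-0.09,0,0,0.004,-0.09,0,0,0.004,-0.09,0,0]'
cat > m.py <<'E'
from h import *
np.set_printoptions(precision=1,suppress=True)
import sys
B={"scene":(70,200,220,345),"side":(270,235,415,365),"wrist":None}
for n in("wrist","scene","side"):
    o=get_obs();im,d=cams.get_image(n);cv2.imwrite(f"pics/{n}_{sys.argv[1]}.png",im[:,:,::-1]);C=cal(n,o);F=cloud(C,d,np.ones(d.shape,bool))
    if n=="wrist":print(o["ee_pos"])
    for c in HUE:
        m=mask(im,c,B[n]);P=cloud(C,d,m)
        for nm,lo,hi in(("saucer",8,28),("cap",45,160)):
            q=P[(P[:,2]>lo)&(P[:,2]<hi)&(P[:,1]<-180)]
            if len(q)<40: continue
            if nm=="cap":q=q[q[:,2]>np.percentile(q[:,2],95)-4]
            e,r=cv2.minEnclosingCircle(q[:,:2].astype(np.float32));print(n,c,nm,len(q),(q.min(0)+q.max(0))/2,"ext",q.max(0)-q.min(0),"circ",np.array(e),round(r,1))
E
python3 m.py a
```

```text
t: 24.63
ee_pos: [496.1, 193.3, 182.7]
orientation: [-0.006, 3.134, 0.006]
ft_force: [1.3, -1.5, -0.2]
width: 57.2
grasp_force: 0.0
t: 25.47
ee_pos: [504.6, -211.7, 178.7]
orientation: [0.0, -3.142, -0.0]
ft_force: [0.4, 0.3, 0.1]
width: 79.1
grasp_force: 0.0
t: 26.05
ee_pos: [508.8, -298.3, 178.4]
orientation: [0.001, -3.141, -0.001]
ft_force: [0.4, -0.1, 1.0]
width: 79.3
grasp_force: 0.0
[ 508.8 -298.3  178.4]
wrist yellow saucer 2724 [ 494.2 -243.9   18.7] ext [71.5 71.2  9.7] circ [ 494.3 -243.8] 36.2
wrist blue saucer 2907 [ 448.8 -304.1   18.2] ext [70.1 69.6  9.5] circ [ 448.6 -303.5] 35.7
wrist blue cap 234 [ 571.8 -296.8   63.6] ext [  1.6 151.7   5.4] circ [ 571.7 -296.8] 75.9
wrist red saucer 2748 [ 494.7 -363.2   18.4] ext [71.6 72.5 10. ] circ [ 494.2 -363.2] 36.5
wrist green cap 1031 [ 510.3 -303.7   64.9] ext [39.5 38.5  5.1] circ [ 510.5 -303.4] 20.3
scene yellow saucer 517 [ 495.9 -242.    18.2] ext [73.5 68.2 14.4] circ [ 496.2 -244.3] 38.3
scene blue saucer 593 [ 448.8 -306.5   18.2] ext [72.5 73.2 12.9] circ [ 448.6 -305.6] 37.5
scene red saucer 860 [ 494.3 -365.    17.5] ext [75.9 73.2 13.8] circ [ 491.8 -361.7] 42.3
scene green cap 224 [ 513.2 -306.8   66. ] ext [42.3 40.2  5.7] circ [ 513.1 -306.3] 21.4
side yellow saucer 666 [ 494.  -245.5   16.2] ext [74.5 72.6 11.3] circ [ 493.8 -246.8] 37.8
side blue saucer 766 [ 447.3 -305.8   15.8] ext [73.8 72.1 12.8] circ [ 447.4 -305.5] 37.2
side blue cap 96 [ 570.6 -301.9   61.8] ext [  5.4 180.9   6.9] circ [ 572.4 -301.9] 90.5
side red saucer 796 [ 492.9 -364.1   15.9] ext [75.5 76.  12.6] circ [ 493.5 -363.6] 38.6
side green cap 208 [ 509.6 -305.2   64.2] ext [39.  40.2  6.1] circ [ 509.3 -305.7] 20.9
```

```bash
python3 -c "
import cv2,numpy as np
cv2.imwrite('pics/cmp.png',np.hstack([cv2.resize(cv2.imread('pics/wrist_a.png'),(400,300)),cv2.resize(cv2.imread('pics/scene_a.png'),(400,300))]))"
```

```text
(no output)
```

View pics/cmp.png

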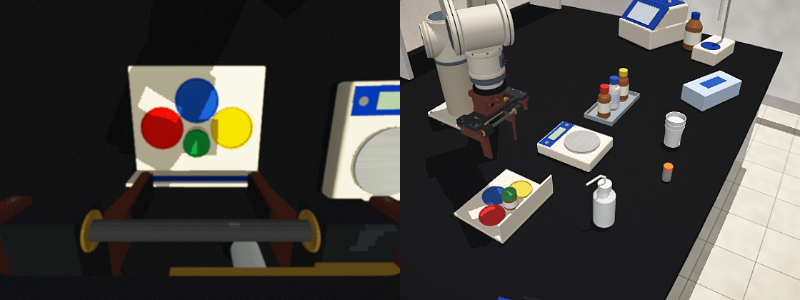

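```bash
python3 -m creep '[0.001,-0.005,-0.02,0,0.001,-0.005,-0.055,0,0.001,-0.005,-0.09,0,0.001,-0.005,-0.125,0,0.001,-0.005,-0.15,0,0.001,-0.005,-0.165,0,0.001,-0.005,-0.173,0,0.001,-0.005,-0.175,0,0.001,-0.005,-0.175,0]'; python3 -m creep '[0,0,0,0,0,0,0,0,0,0,0,0,0,0,0,0,0,0,0,0,0,0,0,0,0,0,0,0]' 0;python3 - <<'E'
from h import *
# pan centre from scene and side
for n,bx in(("scene",(200,165,300,240)),("side",(205,190,305,270))):
    im,d=cams.get_image(n);C=cal(n);h=cv2.cvtColor(im,cv2.COLOR_RGB2HSV).astype(int)
    m=np.zeros(d.shape,np.uint8);x0,y0,x1,y1=bx
    m[y0:y1,x0:x1]=((h[:,:,1]<22)&(h[:,:,2]>110))[y0:y1,x0:x1]*255
    m=cv2.morphologyEx(m,cv2.MORPH_OPEN,np.ones((5,5)))
    c=max(cv2.findContours(m,0,1)[0],key=cv2.contourArea);w=np.array([atz(C,p[0],52) for p in cv2.convexHull(c)])[:,:2].astype(np.float32)
    print(n,cv2.boundingRect(c),cv2.fitEllipse(w),cv2.minEnclosingCircle(w))
    if n=="scene":
        v=im.copy();cv2.drawContours(v,[c],-1,(255,0,0),1);cv2.imwrite("pics/pan.png",cv2.resize(v[150:260,180:320],None,fx=4,fy=4)[:,:,::-1])
E
```

```text
t: 26.95
ee_pos: [510.3, -304.3, 3.8]
orientation: [0.001, -3.142, -0.0]
ft_force: [0.4, 0.4, -0.2]
width: 79.1
grasp_force: 0.0
t: 27.53
ee_pos: [510.2, -304.8, 4.1]
orientation: [-0.0, 3.141, -0.0]
ft_force: [-1.0, 0.6, 4.0]
width: 42.1
grasp_force: 30.0
scene (213, 176, 82, 52) ((549.9539184570312, 5.644832134246826), (170.06869506835938, 219.2234649658203), 7.042773246765137) ((551.2533569335938, 2.574176788330078), 102.66261291503906)
side (223, 196, 75, 53) ((535.1041870117188, 3.7910845279693604), (182.83473205566406, 190.29595947265625), 137.71800231933594) ((533.79248046875, 4.216926574707031), 99.92766571044922)
```

View pics/pan.png

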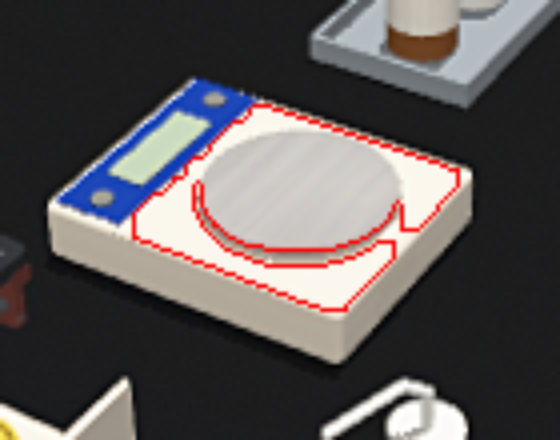

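Run:
```python
from h import *
print(atz(cal("scene"),(255.4,197.2),52))
for n,bx in(("scene",(200,165,300,240)),("side",(205,190,305,270))):
    im,d=cams.get_image(n);C=cal(n);g=im.min(2).astype(int);x0,y0,x1,y1=bx;h=cv2.cvtColor(im,cv2.COLOR_RGB2HSV).astype(int)
    m=np.zeros(d.shape,np.uint8);m[y0:y1,x0:x1]=((h[:,:,1]<12)&(h[:,:,2]>140)&(h[:,:,2]<232))[y0:y1,x0:x1]*255
    m=cv2.morphologyEx(m,cv2.MORPH_OPEN,np.ones((5,5)))
    c=cv2.convexHull(max(cv2.findContours(m,0,1)[0],key=cv2.contourArea));w=np.array([atz(C,p[0],52) for p in c])[:,:2].astype(np.float32)
    print(n,cv2.boundingRect(c),cv2.fitEllipse(w),cv2.minEnclosingCircle(w))
```

```text
[548.83103034  13.33507181  52.        ]
scene (231, 183, 47, 30) ((545.2687377929688, 12.691000938415527), (108.4781265258789, 118.04409790039062), 8.106761932373047) ((546.4637451171875, 13.446008682250977), 58.96405792236328)Traceback (most recent call last):
  File "<stdin>", line 7, in <module>
ValueError: max() iterable argument is empty
```

```bash
python3 -m creep '[0,0,0.008,0,0,0,0.03,0,0,0,0.06,0,0,0,0.09,0,0.001,0.01,0.1,0,0.003,0.03,0.1,0,0.007,0.06,0.1,0,0.010,0.095,0.1,0,0.014,0.13,0.1,0,0.018,0.165,0.1,0]'; python3 -m creep '[0.004,0.035,0,0,0.008,0.07,0,0,0.012,0.105,0,0,0.015,0.13,0,0,0.016,0.145,0,0,0.017,0.152,0,0,0.017,0.153,0,0,0.017,0.153,-0.02,0,0.017,0.153,-0.04,0,0.017,0.153,-0.048,0]'; python3 -m creep '[0,0,-0.004,0,0,0,-0.007,0,0,0,-0.009,0,0,0,-0.009,0,0,0,-0.01,0,0,0,-0.01,0,0,0,-0.01,0]'
```

```text
t: 28.57
ee_pos: [527.2, -137.6, 103.1]
orientation: [-0.001, -3.141, -0.001]
ft_force: [0.4, -0.5, -1.3]
width: 42.5
grasp_force: 30.0
t: 29.4
ee_pos: [543.3, 12.5, 53.6]
orientation: [-0.001, -3.138, 0.0]
ft_force: [-0.2, -0.1, -1.8]
width: 42.4
grasp_force: 30.0
t: 29.98
ee_pos: [545.4, 13.3, 46.1]
orientation: [-0.0, 3.141, -0.0]
ft_force: [-0.9, -0.2, -2.2]
width: 42.6
grasp_force: 30.0
```

```bash
python3 -m creep '[0,0,-0.001,0,0,0,-0.001,0,0,0,-0.001,0]'; python3 -m creep '[0,0,-0.001,0,0,0,-0.001,0,0,0,-0.001,0]'
```

```text
t: 30.23
ee_pos: [545.1, 13.4, 44.7]
orientation: [-0.0, 3.142, -0.0]
ft_force: [-0.5, 0.9, -1.6]
width: 42.4
grasp_force: 30.0
t: 30.48
ee_pos: [545.3, 13.4, 44.0]
orientation: [-0.0, 3.141, 0.0]
ft_force: [0.1, 0.3, 4.0]
width: 42.4
grasp_force: 30.0
```

```bash
python3 -m creep '[0,0,0.001,0,0,0,0.001,0,0,0,0.001,0,0,0,0.001,0,0,0,0.001,0,0,0,0.001,0,0,0,0.03,0,0,0,0.07,0,0,0,0.105,0,-0.003,0.01,0.132,0]' 0.8; python3 -m creep '[-0.005,0.03,0,0,-0.012,0.06,0,0,-0.02,0.1,0,0,-0.029,0.14,0,0,-0.038,0.18,0,0,-0.046,0.21,0,0,-0.05,0.223,0,0,-0.051,0.227,0,0,-0.051,0.227,0,0,-0.051,0.227,0,0]' 0.65;python3 - <<'E'
from h import *
np.set_printoptions(precision=1,suppress=True)
for n in("wrist","side","scene"):
    o=get_obs();im,d=cams.get_image(n);C=cal(n,o);cv2.imwrite(f"pics/{n}_b.png",im[:,:,::-1])
    if n=="wrist":print(o["ee_pos"])
    for c in HUE:
        P=cloud(C,d,mask(im,c))
        yc={"yellow":405,"blue":328,"red":250,"green":13}[c];z=130 if c!="green" else 104
        q=P[(abs(P[:,0]-500)<90)&(abs(P[:,1]-yc)<30)&(abs(P[:,2]-z)<8)]
        if len(q)>30:q=q[q[:,2]>np.percentile(q[:,2],95)-5];print(n,c,(q.min(0)+q.max(0))/2,q.max(0)-q.min(0))
E
```

```text
t: 31.32
ee_pos: [543.2, 22.5, 178.4]
orientation: [0.001, 3.139, -0.001]
ft_force: [1.4, 0.1, -0.8]
width: 70.2
grasp_force: 0.0
t: 32.15
ee_pos: [491.3, 249.3, 175.6]
orientation: [-0.0, -3.141, 0.001]
ft_force: [0.6, -0.2, 0.4]
width: 56.9
grasp_force: 0.0
[491.3 249.3 175.6]
wrist yellow [487.  406.7 130.5] [33.2 32.9  6.3]
wrist blue [487.8 329.4 130.4] [32.  32.2  6. ]
wrist red [490.5 252.8 130.4] [32.1 32.   6.1]
wrist green [546.1  14.7 104.1] [39.9 43.6  5.9]
side yellow [486.8 404.5 129.4] [31.  33.5  5.4]
side blue [486.7 328.3 129.6] [33.2 35.4  6.7]
side red [489.  250.  129.1] [31.6 32.3  6.2]
side green [545.6  12.2 103.8] [43.7 37.7  5.9]
scene yellow [489.6 404.1 130.5] [32.3 31.3  6.2]
scene blue [489.6 328.8 132.4] [32.8 36.7  7.1]
scene red [492.  252.3 130.8] [29.6 37.1  5.8]
scene green [547.4  12.2 104.9] [43.9 43.   6.8]
```

View pics/scene_b.png

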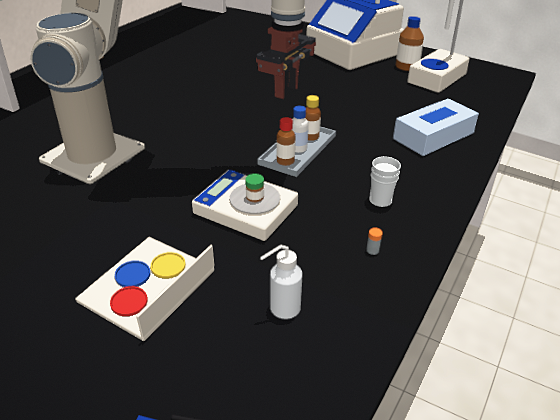

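```bash
python3 -m creep '[0,0,-0.01,0,0,0,-0.04,0,0,0,-0.075,0,0,0,-0.098,0,0,0,-0.108,0,0,0,-0.110,0,0,0,-0.110,0]'; python3 -m creep '[0,0,0,0,0,0,0,0,0,0,0,0,0,0,0,0,0,0,0,0,0,0,0,0]' 0
```

```text
t: 32.88
ee_pos: [491.1, 249.9, 65.3]
orientation: [-0.001, -3.141, 0.001]
ft_force: [0.0, -0.4, 0.7]
width: 57.2
grasp_force: 0.0
t: 33.38
ee_pos: [491.9, 250.9, 66.7]
orientation: [-0.0, 3.14, 0.002]
ft_force: [-0.4, 0.7, 6.0]
width: 33.4
grasp_force: 30.0
```

```bash
python3 -m creep '[0,0,0.008,0,0,0,0.03,0,0,0,0.06,0,0,0,0.095,0,0,-0.01,0.12,0,0,-0.025,0.13,0,0,-0.055,0.13,0,0,-0.09,0.13,0,0,-0.125,0.13,0,0,-0.16,0.13,0]'; python3 -m creep '[0,-0.035,0,0,0,-0.07,0,0,0,-0.105,0,0,0,-0.14,0,0,0.001,-0.175,0,0,0.001,-0.21,0,0,0.001,-0.245,0,0,0.001,-0.28,0,0,0.001,-0.315,0,0,0.001,-0.35,0,0]'; python3 -m creep '[0,-0.035,0,0,0.001,-0.07,0,0,0.001,-0.09,0,0,0.001,-0.1,0,0,0.001,-0.105,0,0,0.001,-0.105,0,0,0.001,-0.105,0,0,0.001,-0.105,0,0]'
```

```text
t: 34.22
ee_pos: [490.2, 88.9, 196.0]
orientation: [0.002, -3.141, 0.0]
ft_force: [0.3, -0.0, -2.0]
width: 33.5
grasp_force: 30.0
t: 35.05
ee_pos: [491.2, -261.2, 195.8]
orientation: [0.0, -3.141, -0.001]
ft_force: [-0.3, 0.7, -1.5]
width: 33.3
grasp_force: 30.0
t: 35.72
ee_pos: [493.0, -363.1, 195.6]
orientation: [0.002, -3.141, -0.001]
ft_force: [0.3, 0.6, -1.7]
width: 33.3
grasp_force: 30.0
```

```bash
python3 -m creep '[0,0,-0.02,0,0,0,-0.055,0,0,0,-0.085,0,0,0,-0.103,0,0,0,-0.111,0,0,0,-0.115,0,0,0,-0.117,0,0,0,-0.118,0,0,0,-0.118,0,0,0,-0.118,0]'; python3 -m creep '[0,0,-0.001,0,0,0,-0.001,0,0,0,-0.001,0]'; python3 -m creep '[0,0,-0.001,0,0,0,-0.001,0,0,0,-0.001,0]'
```

```text
t: 36.55
ee_pos: [493.8, -365.1, 78.9]
orientation: [-0.0, 3.14, -0.002]
ft_force: [0.2, -1.0, -1.0]
width: 33.5
grasp_force: 30.0
t: 36.8
ee_pos: [493.7, -365.2, 77.7]
orientation: [-0.0, 3.14, -0.002]
ft_force: [0.2, 0.9, 4.1]
width: 33.7
grasp_force: 30.0
t: 37.05
ee_pos: [494.2, -365.3, 77.7]
orientation: [-0.0, 3.139, -0.002]
ft_force: [-1.6, 2.4, 12.3]
width: 33.5
grasp_force: 30.0
```

```bash
python3 -m creep '[0,0,0.002,0,0,0,0.002,0,0,0,0.002,0,0,0,0.002,0,0,0,0.002,0,0,0,0.03,0,0,0,0.07,0,0,0,0.1,0,0,0.02,0.115,0,0,0.06,0.115,0]' 0.65; python3 -m creep '[0,0.04,0,0,0,0.08,0,0,-0.001,0.12,0,0,-0.001,0.16,0,0,-0.001,0.2,0,0,-0.002,0.24,0,0,-0.002,0.28,0,0,-0.002,0.32,0,0,-0.003,0.36,0,0,-0.003,0.4,0,0]';python3 -m creep '[0,0.04,0,0,0,0.08,0,0,-0.001,0.12,0,0,-0.001,0.16,0,0,-0.002,0.2,0,0,-0.002,0.22,0,0,-0.002,0.23,0,0,-0.002,0.233,0,0,-0.002,0.233,0,0,-0.002,0.233,0,0]'
```

```text
t: 37.88
ee_pos: [495.7, -308.6, 195.0]
orientation: [0.005, 3.134, -0.009]
ft_force: [1.3, 0.3, -0.3]
width: 57.3
grasp_force: 0.0
t: 38.72
ee_pos: [489.5, 97.2, 190.7]
orientation: [0.0, -3.142, 0.0]
ft_force: [1.3, 0.1, -0.1]
width: 56.9
grasp_force: 0.0
t: 39.55
ee_pos: [488.0, 327.0, 190.4]
orientation: [-0.001, -3.141, 0.001]
ft_force: [0.2, -0.5, 1.1]
width: 57.3
grasp_force: 0.0
```

```bash
python3 -m creep '[0,0,-0.01,0,0,0.001,-0.04,0,0,0.001,-0.075,0,0,0.001,-0.105,0,0,0.001,-0.12,0,0,0.001,-0.125,0,0,0.001,-0.125,0]'; python3 -m creep '[0,0,0,0,0,0,0,0,0,0,0,0,0,0,0,0,0,0,0,0,0,0,0,0]' 0
```

```text
t: 40.13
ee_pos: [487.3, 327.6, 64.0]
orientation: [-0.002, -3.139, 0.003]
ft_force: [-0.0, 0.2, 0.4]
width: 56.9
grasp_force: 0.0
t: 40.63
ee_pos: [488.8, 329.7, 66.9]
orientation: [-0.001, 3.14, 0.001]
ft_force: [-0.4, -2.2, 6.6]
width: 33.7
grasp_force: 30.0
```

```bash
python3 -m creep '[0,0,0.008,0,0,0,0.03,0,0,0,0.06,0,0,0,0.095,0,-0.001,-0.01,0.12,0,-0.003,-0.025,0.13,0,-0.006,-0.055,0.13,0,-0.01,-0.09,0.13,0,-0.013,-0.125,0.13,0,-0.017,-0.16,0.13,0]'; python3 -m creep '[-0.003,-0.035,0,0,-0.006,-0.07,0,0,-0.009,-0.105,0,0,-0.012,-0.14,0,0,-0.015,-0.175,0,0,-0.017,-0.21,0,0,-0.019,-0.245,0,0,-0.021,-0.28,0,0,-0.023,-0.315,0,0,-0.023,-0.35,0,0]'; python3 -m creep '[0,-0.035,0,0,0,-0.07,0,0,0,-0.1,0,0,0,-0.115,0,0,-0.001,-0.122,0,0,-0.001,-0.124,0,0,-0.001,-0.124,0,0,-0.001,-0.124,0,0]'
```

```text
t: 41.47
ee_pos: [470.2, 168.1, 195.9]
orientation: [0.002, -3.142, 0.0]
ft_force: [0.8, 0.1, -2.8]
width: 33.4
grasp_force: 30.0
t: 42.3
ee_pos: [447.0, -182.1, 195.9]
orientation: [0.0, -3.141, -0.0]
ft_force: [0.9, -0.4, -2.2]
width: 33.9
grasp_force: 30.0
t: 42.97
ee_pos: [446.9, -303.2, 195.5]
orientation: [0.002, -3.141, -0.001]
ft_force: [0.6, 0.3, -2.1]
width: 33.3
grasp_force: 30.0
```

```bash
python3 -m creep '[0,0,-0.02,0,0,0,-0.055,0,0,0,-0.085,0,0,0,-0.103,0,0,0,-0.111,0,0,0,-0.115,0,0,0,-0.117,0,0,0,-0.118,0,0,0,-0.118,0,0,0,-0.118,0]'; python3 -m creep '[0,0,-0.001,0,0,0,-0.001,0,0,0,-0.001,0]'
```

```text
t: 43.8
ee_pos: [447.8, -305.1, 78.8]
orientation: [-0.0, 3.14, -0.002]
ft_force: [0.7, -0.0, -2.1]
width: 33.3
grasp_force: 30.0
t: 44.05
ee_pos: [447.9, -305.3, 77.9]
orientation: [-0.0, 3.14, -0.002]
ft_force: [-1.1, -0.7, 6.4]
width: 33.5
grasp_force: 30.0
```

```bash
python3 -m creep '[0,0,0.001,0,0,0,0.001,0,0,0,0.001,0,0,0,0.001,0,0,0,0.001,0,0,0,0.03,0,0,0,0.07,0,0,0,0.1,0,0,0.02,0.115,0,0,0.06,0.115,0]' 0.65; python3 -m creep '[0.002,0.04,0,0,0.004,0.08,0,0,0.007,0.12,0,0,0.01,0.16,0,0,0.013,0.2,0,0,0.016,0.24,0,0,0.019,0.28,0,0,0.021,0.32,0,0,0.023,0.36,0,0,0.025,0.4,0,0]';python3 -m creep '[0.002,0.04,0,0,0.005,0.08,0,0,0.008,0.12,0,0,0.011,0.16,0,0,0.013,0.2,0,0,0.014,0.23,0,0,0.015,0.245,0,0,0.015,0.25,0,0,0.015,0.25,0,0,0.015,0.25,0,0]'
```

```text
t: 44.88
ee_pos: [450.0, -248.1, 195.8]
orientation: [0.005, 3.134, -0.008]
ft_force: [0.9, -0.2, 0.3]
width: 57.1
grasp_force: 0.0
t: 45.72
ee_pos: [471.7, 157.4, 191.7]
orientation: [-0.001, 3.141, -0.0]
ft_force: [1.3, 0.3, 0.2]
width: 57.0
grasp_force: 0.0
t: 46.55
ee_pos: [486.8, 404.0, 191.3]
orientation: [-0.0, -3.141, 0.002]
ft_force: [-0.4, -1.0, 0.2]
width: 57.3
grasp_force: 0.0
```

```bash
python3 -m creep '[0.001,0,-0.01,0,0.001,0.001,-0.04,0,0.001,0.001,-0.075,0,0.001,0.001,-0.105,0,0.001,0.001,-0.12,0,0.001,0.001,-0.126,0,0.001,0.001,-0.126,0]'; python3 -m creep '[0,0,0,0,0,0,0,0,0,0,0,0,0,0,0,0,0,0,0,0,0,0,0,0]' 0
```

```text
t: 47.13
ee_pos: [487.3, 404.3, 63.9]
orientation: [-0.002, -3.139, 0.004]
ft_force: [0.6, 0.5, -0.2]
width: 57.2
grasp_force: 0.0
t: 47.63
ee_pos: [488.8, 406.8, 67.0]
orientation: [-0.001, 3.14, 0.002]
ft_force: [-0.1, -2.0, 6.8]
width: 33.3
grasp_force: 30.0
```

```bash
python3 -m creep '[0,0,0.008,0,0,0,0.03,0,0,0,0.06,0,0,0,0.095,0,0,-0.01,0.12,0,0,-0.025,0.13,0,0,-0.055,0.13,0,0,-0.09,0.13,0,0,-0.125,0.13,0,0,-0.16,0.13,0]'; python3 -m creep '[0,-0.035,0,0,0,-0.07,0,0,0,-0.105,0,0,0,-0.14,0,0,0,-0.175,0,0,0,-0.21,0,0,0,-0.245,0,0,0,-0.28,0,0,0.001,-0.315,0,0,0.001,-0.35,0,0]'; python3 -m creep '[0.001,-0.035,0,0,0.002,-0.07,0,0,0.003,-0.1,0,0,0.004,-0.125,0,0,0.005,-0.136,0,0,0.005,-0.14,0,0,0.005,-0.14,0,0,0.005,-0.14,0,0]'
```

```text
t: 48.47
ee_pos: [486.6, 243.9, 194.7]
orientation: [0.001, -3.14, 0.002]
ft_force: [0.5, 0.2, -1.9]
width: 33.4
grasp_force: 30.0
t: 49.3
ee_pos: [487.4, -105.5, 194.9]
orientation: [-0.0, -3.14, -0.0]
ft_force: [-0.3, 0.6, -1.2]
width: 33.6
grasp_force: 30.0
t: 49.97
ee_pos: [493.3, -242.6, 195.2]
orientation: [0.0, -3.14, -0.002]
ft_force: [0.6, -0.4, -2.0]
width: 33.3
grasp_force: 30.0
```

```bash
python3 -m creep '[0,0,-0.02,0,0,0,-0.055,0,0,0,-0.085,0,0,0,-0.103,0,0,0,-0.111,0,0,0,-0.115,0,0,0,-0.117,0,0,0,-0.118,0,0,0,-0.118,0,0,0,-0.118,0]'; python3 -m creep '[0,0,-0.001,0,0,0,-0.001,0,0,0,-0.001,0]'
```

```text
t: 50.8
ee_pos: [494.8, -243.9, 78.8]
orientation: [-0.0, 3.14, -0.001]
ft_force: [0.4, 0.2, -1.0]
width: 33.3
grasp_force: 30.0
t: 51.05
ee_pos: [495.0, -244.2, 78.0]
orientation: [0.0, 3.139, -0.002]
ft_force: [-1.0, 0.5, 6.1]
width: 33.2
grasp_force: 30.0
```

Release, rise clear, move aside and check.

```bash
python3 -m creep '[0,0,0.001,0,0,0,0.001,0,0,0,0.001,0,0,0,0.001,0,0,0,0.001,0,0,0,0.03,0,0,0,0.07,0,0,0,0.1,0,0,0.02,0.12,0,0,0.06,0.12,0]' 0.65; python3 -m creep '[0,0.03,0,0,-0.01,0.06,0,0,-0.02,0.08,0,0,-0.03,0.09,0,0,-0.03,0.09,0,0,-0.03,0.09,0,0]'; python3 m.py c; python3 -c "
import cv2,numpy as np
cv2.imwrite('pics/fin.png',np.hstack([cv2.resize(cv2.imread('pics/side_c.png'),(400,300)),cv2.resize(cv2.imread('pics/scene_c.png'),(400,300))]))"
```

```text
t: 51.88
ee_pos: [497.4, -186.8, 201.5]
orientation: [0.005, 3.133, -0.007]
ft_force: [1.8, 0.6, 0.9]
width: 57.0
grasp_force: 0.0
t: 52.38
ee_pos: [464.0, -93.8, 196.9]
orientation: [-0.002, 3.141, -0.001]
ft_force: [-0.4, -0.3, 0.1]
width: 57.2
grasp_force: 0.0
[464.  -93.8 196.9]
wrist yellow saucer 816 [ 494.8 -240.9   20. ] ext [72.9 70.2 15.3] circ [ 493.4 -243.2] 37.9
wrist yellow cap 954 [ 493.3 -243.   141.5] ext [33.3 33.5  4.9] circ [ 493.6 -243. ] 17.0
wrist blue saucer 858 [ 448.6 -297.3   20.1] ext [69.9 63.6 13.2] circ [ 448.6 -301.6] 36.3
wrist blue cap 1154 [ 447.8 -304.7  141.7] ext [32.6 34.4  5.5] circ [ 448.2 -304.6] 17.4
wrist red saucer 423 [ 508.7 -350.1   20.2] ext [45.1 48.6 12.9] circ [ 508.  -350.6] 31.4
wrist red cap 230 [ 495.1 -351.   141. ] ext [26.6 10.8  5. ] circ [ 495.  -353.1] 13.5
scene yellow saucer 287 [ 495.3 -242.7   18. ] ext [72.1 78.9 13.6] circ [ 497.2 -242.7] 39.5
scene yellow cap 142 [ 494.9 -246.6  142. ] ext [32.2 32.1  5.8] circ [ 494.8 -245.7] 17.1
scene blue saucer 141 [ 465.8 -295.1   17.8] ext [40.7 50.5 10.3] circ [ 463.9 -295.3
[... 763 characters left out ...]
:Assertion failed) CV_IS_MAT(_src) && CV_IS_MAT(_dst) && (_src->rows == 1 || _src->cols == 1) && (_dst->rows == 1 || _dst->cols == 1) && _src->cols + _src->rows - 1 == _dst->rows + _dst->cols - 1 && (CV_MAT_TYPE(_src->type) == CV_32FC2 || CV_MAT_TYPE(_src->type) == CV_64FC2) && (CV_MAT_TYPE(_dst->type) == CV_32FC2 || CV_MAT_TYPE(_dst->type) == CV_64FC2) in function 'cvUndistortPointsInternal'

[ WARN:0@0.006] global loadsave.cpp:275 findDecoder imread_('pics/side_c.png'): can't open/read file: check file path/integrity
Traceback (most recent call last):
cv2.error: OpenCV(4.12.0) /io/opencv/modules/imgproc/src/resize.cpp:4208: error: (-215:Assertion failed) !ssize.empty() in function 'resize'
```

Every cap is within about 2 mm of its saucer's centre, at the right height. One glance at the scene view before handing in.

View pics/scene_c.png

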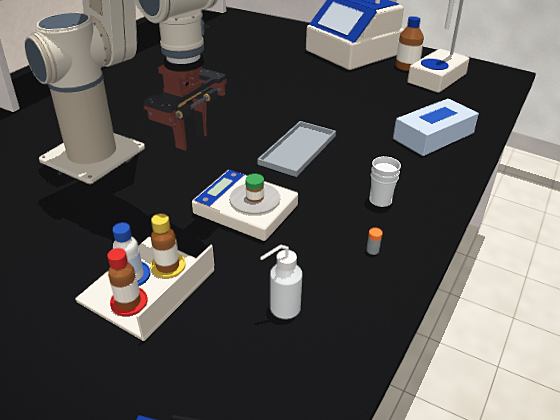

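The bottles stand in matching saucers (red 122,280; blue 125,250; yellow 163,245), the jar is upright on the pan at (255,190), and the wash bottle (286,285) is untouched.

```bash
python3 -c "
from workcell import ticket
print(ticket.close_job())"
```

```text
the job is handed in; nothing more can be done
None
```

The job is handed in, finished in about 53 s: the jar stands upright near the middle of the balance pan, each bottle is back upright in the saucer of its cap's colour, and the wash bottle was left alone.

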